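# Take the bench pin off its quick-release mount

### The arm

A 6-joint arm with a two-finger parallel gripper is mounted at the origin on the work surface. World frame = base frame: x ahead of the robot, y to its left, z up, the work surface at z = 0. Lengths are in m, angles in rad, forces in N, time in s.
With the tool pointing down it reaches from about 0.25 to 0.775 m from the base axis. Payload 4 kg.
Tool frame: the origin (TCP) lies midway between the tips of the shut fingers; the grasp point (between the pads) lies 19 mm behind it (bot.pinch_z is the distance from the TCP to the grasp point, in m); z points along the fingers, y is the direction in which the jaws open and shut (so a half turn about z gives the same grasp; the last joint's range is limited). The gripper opens to 94 mm and grips with 3 to 60 N. Pads are 16 mm wide; open, the fingers measure 119 mm over their backs; the gripper's body (75 mm by 177 mm) begins 78 mm behind the grasp point.
Start: joints at [-1.344, 0.087, 1.371, -0, 1.684, -0.103], TCP at [0.178, -0.52, 0.179] pointing down, gripper open.
Joint ranges: [-3.1, 3.1], [-0.76, 2.03], [0.27, 2.55], [-1.08, 4.22], [0.17, 2.65], [-2.57, 2.57]. Speed limits (rad/s): [2.79, 2.79, 3.14, 3.14, 3.14, 3.14].

### API

Orientations are given as a unit quaternion [x, y, z, w].
In Python, from rig import bot gives the robot as it stands. The module is installed in compiled form; this text tells all that it offers.
- The arm moves only by the tool send_rows, never from a script. Its argument "moves" is a list of rows, each a list of 3 entries, a list of its own where there are three numbers: the finger opening in m, from 0 to 0.094, then the shift along the tool's x, y, z in m, then the turn, a rotation vector about the tool's x, y, z in rad. In form: [[jaw, [x, y, z], [wx, wy, wz]], ...]. A call has 1 to 5 rows; each row is the pose to reach, as a shift and turn from the pose commanded when the call began, along the tool's axes at that moment; what a row does not reach only later rows make up. A row lasts 1/12 s, in which the tool goes at most 41.7 mm and 7.16 degrees, less where a joint would pass 70% of its speed; a pose out of reach is approached as far as the arm can. A call with a gripper value outside its range is refused whole. The fingers move at their own pace and stop on an object; "squeeze" is the grip in N (left out, the last holds). Time passes only in rows, so rows that repeat a pose let the fingers close. It gives the time, the measured TCP pose, the force and the opening at its end, in the units of the state.
- bot.observe(): the state, without advancing time (a new reading comes with each control period).
- bot.grab_frame(name): name is "scene" or "top" or "wrist"; returns the picture (400x640x3 uint8, red, green, blue); there is no depth.
- bot.camera_info(name): a dict with "K" (3x3 intrinsics, pixels), "extrinsics" (4x4, takes a point from world to camera coordinates); the wrist camera has in their place "T_tool_cam" (4x4, takes a point from camera to tool coordinates, whose origin is the TCP and whose axes are the flange's). Camera axes: x right, y down, z forward; pixel columns grow to the right and rows downward; lengths in m; the calibration is good to about 2 mm. A picture is of the moment at which its call begins: read the wrist's pose just before it. camera_info takes no time and is no camera call.
- bot.hand_in(): hands the job in, once; it reports no verdict.
The state is a dict: "time": time; "qpos": joint angles; "joint_vel": joint speeds; "joint_torque": joint torques, N m; "position": TCP position; "eef_rot": TCP orientation; "contact_force": force on the tool from outside, world axes, zero at the start; "moment": the same for the moment, N m; "finger_gap": finger opening in m.
Only numpy, scipy, OpenCV 4.12 (cv2) and the standard library are available. Lean on these libraries where they do the work, as an engineer would, in place of code of your own. Each camera call takes 0.05 s, during which the arm holds its last target. There are 200 camera calls.

### The job

Take the wooden bench pin off its steel mount and set it down gently in the wooden tray, standing on its foot. Keep its black thumb pad held down while you drag the pin along the slide towards the fork end until it comes to the open end, then lift it out; use only a firm finger's push on the pad (never above about 20 N) and do not strain the catch. Leave the other things on the bench where they are.

Things in the scene. Friction and masses are not known exactly. Their poses are not given: they have to be found in the camera images.
- mount: Steel mount screwed to the bench: channel 131 long x 40 wide on a plate 165 x 84 x 6. Origin on the bench under the channel, z up, x along it; the pin comes off towards -x. From x = 8 to 75 two flanges, 16 apart, trap the pin's T-foot and have three catch notches under them, 15 apart; from -48 to 8 it is open, 32 wide, and the foot lifts straight out. A wall at x = -48 stops the foot.
- pin: Wooden bench pin 89 long x 50 wide x 15 thick, forked at its -x end, about 0.22 kg. Origin on the wood's underside above the middle of its foot. It starts at mount x = 53, about level, and must slide 70 to 81 mm towards -x to be free. The slide is crowned: it falls away ever more steeply (25 degrees at most), so follow it by feel. Grip it across its 50 mm width; the channel below is narrower.
- pin_foot (a point): Centre of the underside of the pin's steel T-foot, 22 below the wood; foot 40 long x 26 wide. The pin stands on it.
- pad: Black thumb pad on the pin, a spring release button. Origin mid pressing face, 25 above the wood's underside; face 30 long x 34 wide, axes as the pin's. A lip 4 thick, 8 high, along its -x edge lets a fingertip pull. Goes down 6 mm: 3 N to start, 6 N at the stop; the catch is free from 4.5 mm down, and catches in the next notch if let up during the slide.
- tray: Wooden tray 170 (x) x 160 (y) x 22 high, walls 5, inner floor 5 above the bench. Origin under its centre.
- board: Grey soldering board 170 x 150 x 18, fixed. Origin under its centre. Leave alone.
- charcoal: Black charcoal block 60 x 45 x 25 lying on the board. Leave alone.
- jar: White jar with a steel lid, 56 across, 50 high. Origin under its centre. Leave alone.
- bench_block: Square steel bench block 60 x 60 x 22. Origin under its centre. Leave alone.
Not all that is in view belongs to the job. There is more than one size of the pin; the one meant has the size given above.

How it is judged:
On the way, in this order (a step that is already met when the one before it is completed fails the run):
1. the pad is pressed down at least 4.5 mm while the pin is still fully home on the mount (z of pad in the frame of pin below 0.0205 m and x of pin in the frame of mount above 0.045 m), for 0.1 s.
2. the pin has been slid along the channel to its open end, still sitting in it (x of pin in the frame of mount below -0.008 m and z of pin in the frame of mount below 0.066 m), for 0.1 s.
3. the pin is lifted out (z of pin in the frame of mount above 0.072 m), for 0.1 s.
At the end, for the whole second after the job is handed in: The pin stands upright on its foot on the tray's floor (origin within 70 mm of the tray's centre along each tray axis, 20 to 34 mm above the bench, tilted less than 0.2 rad), released and at rest (x of pin in the frame of tray between -0.07 and 0.07 m and y of pin in the frame of tray between -0.07 and 0.07 m and height (world z) of pin between 0.02 and 0.034 m and angle between pin's own z axis and vertical below 0.2 rad and linear speed of pin below 0.02 m/s and angular speed of pin below 0.2 rad/s); the robot touches nothing.
It fails at once if the pad or its catch is loaded above 20 N (pressed too hard, or pulled against a notch) (contact force between pad and anything else above 20 N).
It fails at once if the pin is dropped or slammed into the tray (over 60 N) (contact force between pin and tray above 60 N).
It fails at once if the charcoal block, jar or bench block is moved more than 20 mm (distance of any of charcoal, jar, bench_block from where it was at the start of the episode above 0.02 m).
It also fails if it takes over 72 s, if anything falls off the work surface, if the arm or the gripper's body presses on something with over 40 N, if the wrist force passes 120 N, or if a joint passes its speed limit or range.

## Working session

There is one attempt and no reset: what is moved stays moved. The work goes in short steps, Python scripts to look and compute and a tool call to move; the robot and the scene stay as the last step left them, time stands still between calls to the robot, and variables do not carry over. Pictures are saved under pics/ and viewed, about 8 in all and at most 12, crops included, and the job is handed in when it is done.

Besides the shell and the picture viewer there is one more tool, called as name(argument=value, ...) on one line, values as JSON. send_rows: Moves the arm, as the interface text tells. Its arguments: {"type":"object","properties":{"moves":{"type":"array"},"squeeze":{"type":"number"}},"required":["moves"]}

```bash
mkdir -p pics; cat > h.py <<'E'
import numpy as np, cv2
from rig import bot
from scipy.spatial.transform import Rotation as R
def save(cam,name):
    im=bot.grab_frame(cam); cv2.imwrite(f'pics/{name}.png',im[:,:,::-1]); return im
def ray2z(cam,uv,z):
    c=bot.camera_info(cam);K=np.array(c['K']);E=np.array(c['extrinsics'])
    d=E[:3,:3].T@np.linalg.inv(K)@np.array([uv[0],uv[1],1.]);o=-E[:3,:3].T@E[:3,3]
    return o+d*(z-o[2])/d[2]
def proj(cam,p):
    c=bot.camera_info(cam);K=np.array(c['K']);E=np.array(c['extrinsics'])
    q=K@(E[:3,:3]@np.array(p)+E[:3,3]);return q[:2]/q[2]
E
python3 - <<'E'
from h import *
a=save('top','top0');b=save('scene','scene0')
print(bot.observe()); print(bot.pinch_z)
for n in('top','scene','wrist'):print(n,bot.camera_info(n))
E
```

```text
{'time': 0.1, 'qpos': array([-1.34408986e+00,  8.78485742e-02,  1.37208291e+00, -2.43306307e-05,
        1.68357552e+00, -1.03098784e-01]), 'joint_vel': array([ 0.00111092, -0.00093389, -0.00290155,  0.00071241,  0.00023408,
        0.00034335]), 'joint_torque': array([ 3.00293927e-03, -3.41251409e+01, -3.03299618e+01,  7.20951869e-02,
        3.04609956e-02, -9.34536911e-05]), 'position': array([ 0.17798915, -0.51983873,  0.17764929]), 'eef_rot': array([ 9.86434116e-01,  1.64154863e-01, -7.11855437e-05, -9.54598421e-04]), 'contact_force': array([-0.08240617, -0.23798809,  0.36122261]), 'moment': array([-0.03520477, -0.04060577, -0.01602847]), 'finger_gap': 0.09382843018954301}
0.0188
top {'K': array([[366.98258202,   0.        , 324.20005676],
       [  0.        , 366.98258202, 198.70356695],
       [  0.        ,   0.        ,   1.        ]]), 'extrinsics': array([[-0.02108888, -0.99969172,  0.01310438,  0.0148599 ],
       [-0.99611263,  0.01988849, -0.08581418,  0.62599681],
       [ 0.0855271 , -0.01486316, -0.99622498,  0.92138124],
       [ 0.        ,  0.        ,  0.       
[... 268 characters left out ...]
[ 0.67042043,  0.3018887 , -0.67779028, -0.35395211],
       [-0.60985709, -0.29611085, -0.73511407,  1.23479692],
       [ 0.        ,  0.        ,  0.        ,  1.        ]])}
wrist {'K': array([[346.63372124,   0.        , 319.67341186],
       [  0.        , 346.63372124, 202.041062  ],
       [  0.        ,   0.        ,   1.        ]]), 'T_tool_cam': array([[ 1.47357024e-04, -9.62712301e-01, -2.70527269e-01,
         7.87018385e-02],
       [ 9.99999972e-01,  1.91904569e-04, -1.38218483e-04,
         1.56389780e-03],
       [ 1.84980053e-04, -2.70527241e-01,  9.62712303e-01,
        -2.05897891e-01],
       [ 0.00000000e+00,  0.00000000e+00,  0.00000000e+00,
         1.00000000e+00]])}
```

View pics/top0.png

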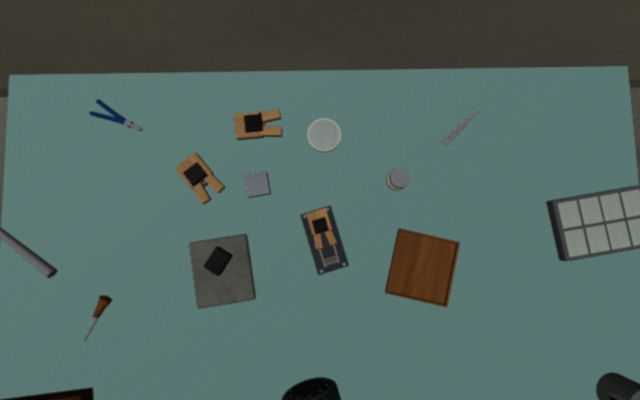

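View pics/scene0.png

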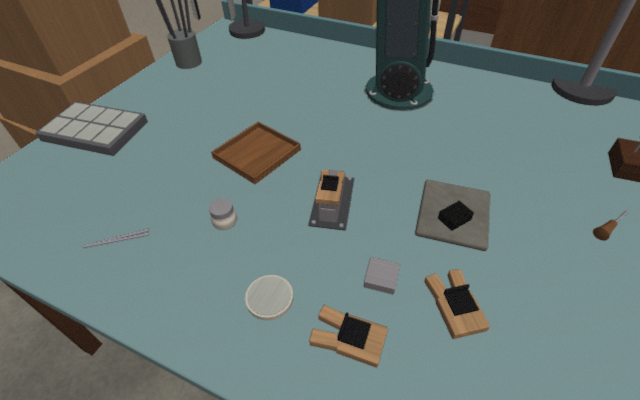

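Candidates for the pin are the one on the steel mount at top (320,225), and two loose ones at (257,124) and (198,177). The task means the mounted one. I'll check it in one close crop.

```bash
python3 - <<'E'
import cv2,numpy as np
a=cv2.imread('pics/top0.png')[195:285,285:365];b=cv2.imread('pics/scene0.png')[160:235,295:370]
a=cv2.resize(a,None,fx=6.5,fy=6.5,interpolation=cv2.INTER_CUBIC);b=cv2.resize(b,(270,270))
o=np.zeros((a.shape[0],800,3),np.uint8);o[:,:a.shape[1]]=a;o[:270,525:795]=b;o=cv2.convertScaleAbs(o,alpha=1.7)
cv2.imwrite('pics/crop.png',o)
E
```

```text
(no output)
```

View pics/crop.png

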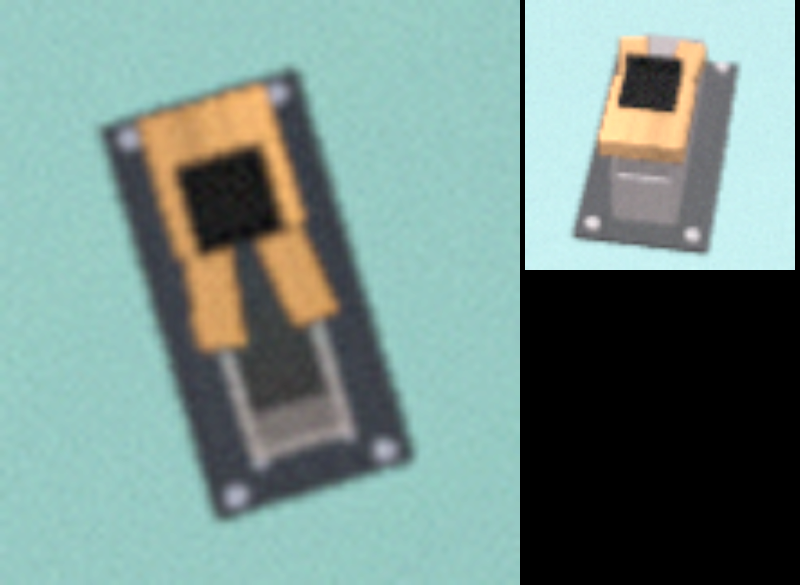

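The crop shows the mounted pin with its fork towards the robot (image down), the pad at about (320,226) in the full top image, and the plate corners clearly visible. The loose pins are decoys. Next I'll work out the mount pose.

```bash
cat >> h.py <<'E'
def tool():
    s=bot.observe();return R.from_quat(s['eef_rot']),np.array(s['position']),s
def goal(p,Rg):
    r,t,s=tool();return r.inv().apply(np.array(p)-t),(r.inv()*Rg).as_rotvec()
E
python3 - <<'E'
from h import *
f=lambda x,y:(285+x/6.5,195+y/6.5)
C=[ray2z('top',f(*c),.006)[:2] for c in [(103,127),(297,68),(413,458),(220,520)]]
C=np.array(C);print(C);ctr=C.mean(0);ax=(C[0]+C[1]-C[2]-C[3])/2;print('len',np.linalg.norm(ax),'w',np.linalg.norm((C[0]+C[3]-C[1]-C[2])/2))
ax/=np.linalg.norm(ax);yaw=np.arctan2(ax[1],ax[0]);print('ctr',ctr,'yaw',yaw)
pad=ray2z('top',f(230,198),.09)[:2];print('pad',pad,'along',(pad-ctr)@ax+17.5e-3, 'lat',(pad-ctr)@[-ax[1],ax[0]])
T=[ray2z('top',c,.022)[:2] for c in [(398,230),(459,240),(446,305),(386,294)]];T=np.array(T);print('tray',T,T.mean(0))
a=T[0]+T[1]-T[2]-T[3];print(np.arctan2(a[1],a[0]))
r,t,s=tool();M=r.as_matrix();print(M)
for flip in(0,1):
    x=np.array([np.cos(yaw),np.sin(yaw),0])*(1-2*flip);z=np.array([0,0,-1.]);y=np.cross(z,x)
    Rg=R.from_matrix(np.c_[x,y,z]);p=[*(pad-.02*ax),.22]
    print(flip,goal(p,Rg))
E
```

```text
[[ 0.58741206  0.06396115]
 [ 0.60973138 -0.01504549]
 [ 0.45237152 -0.05795229]
 [ 0.42965232  0.01977036]]
len 0.16346739182219583 w 0.08153609570998588
ctr [0.51979182 0.00268343] yaw 0.2696630040697862
pad [0.55660455 0.01344536] along 0.05584939174803984 lat 0.0005658457705218501
tray [[ 0.54159926 -0.18708725]
 [ 0.51253211 -0.34413804]
 [ 0.3489786  -0.30222992]
 [ 0.38000972 -0.15023129]] [ 0.44577992 -0.24592162]
-0.2376660549258409
[[ 9.46106352e-01  3.23855778e-01 -4.53843644e-04]
 [ 3.23856050e-01 -9.46104539e-01  1.85992599e-03]
 [ 1.72964248e-04 -1.90666780e-03 -9.99998167e-01]]
0 (array([ 0.51096119, -0.38320853, -0.04153176]), array([-0.0019113 , -0.00011558,  0.06013951]))
1 (array([ 0.51096119, -0.38320853, -0.04153176]), array([ 1.78129504e-04, -2.94567083e-03, -3.08145174e+00]))
```

send_rows(moves=[[0.094, [0.032, -0.024, -0.008], [0, 0, 0]], [0.094, [0.064, -0.048, -0.016], [0, 0, 0]], [0.094, [0.096, -0.072, -0.024], [0, 0, 0]], [0.094, [0.128, -0.096, -0.032], [0, 0, 0]], [0.094, [0.16, -0.12, -0.04], [0, 0, 0]]])

```text
time: 0.52
position: [0.2911, -0.3532, 0.2185]
eef_rot: [0.987, 0.164, -0.0, -0.0]
contact_force: [0.7, -0.4, 0.5]
finger_gap: 0.0937
```

send_rows(moves=[[0.06, [0.032, -0.024, 0], [0, 0, 0]], [0.05, [0.064, -0.048, 0], [0, 0, 0]], [0.04, [0.096, -0.072, 0], [0, 0, 0]], [0.02, [0.128, -0.096, 0], [0, 0, 0]], [0, [0.16, -0.12, 0], [0, 0, 0]]])

```text
time: 0.93
position: [0.4036, -0.1877, 0.2184]
eef_rot: [0.986, 0.164, -0.0, -0.0]
contact_force: [1.2, -0.2, 0.3]
finger_gap: 0.0647
```

send_rows(moves=[[0, [0.032, -0.024, 0], [0, 0, 0.02]], [0, [0.064, -0.048, 0], [0, 0, 0.04]], [0, [0.096, -0.072, 0], [0, 0, 0.06]], [0, [0.128, -0.096, 0], [0, 0, 0.06]], [0, [0.16, -0.12, 0], [0, 0, 0.06]]])

```text
time: 1.35
position: [0.5161, -0.0223, 0.2182]
eef_rot: [0.991, 0.135, -0.0, 0.0]
contact_force: [1.2, -0.7, 0.3]
finger_gap: 0.0306
```

```bash
python3 - <<'E'
from h import *
r,t,s=tool();print(s['time'],t,s['eef_rot'],s['qpos'],s['finger_gap'])
x=np.array([np.cos(.27),np.sin(.27),0]);z=np.array([0,0,-1.])
print(goal([.5373,.008,.22],R.from_matrix(np.c_[x,np.cross(z,x),z])))
E
```

```text
1.35 [ 0.51613056 -0.02228978  0.21818546] [ 9.90895594e-01  1.34632081e-01 -3.52715395e-04  2.27852875e-05] [-1.52760633e-01  8.80529783e-03  1.37486673e+00 -2.48295122e-04
  1.75858410e+00  1.14790510e+00] 0.03056415717062233
(array([ 0.02848242, -0.02354354, -0.00183346]), array([-4.97882071e-05,  7.05145683e-04,  8.43247483e-05]))
```

send_rows(moves=[[0, [0.015, -0.012, 0], [0, 0, 0]], [0, [0.0285, -0.0235, 0], [0, 0, 0]], [0, [0.0285, -0.0235, 0], [0, 0, 0]], [0, [0.0285, -0.0235, 0], [0, 0, 0]], [0, [0.0285, -0.0235, 0], [0, 0, 0]]])

```text
time: 1.77
position: [0.5364, 0.0053, 0.2183]
eef_rot: [0.991, 0.134, -0.001, 0.0]
contact_force: [0.7, -0.6, 0.3]
finger_gap: 0.0007
```

```bash
python3 - <<'E'
from h import *
r,t,s=tool();print(s['time'],t,s['contact_force'],s['finger_gap'])
np.save('w1.npy',np.r_[t,s['eef_rot']])
im=save('wrist','w1')
print(proj('top',[.5566,.0134,.09]))
E
python3 -c "
import cv2
a=cv2.imread('pics/w1.png')[0:400,160:480]
cv2.imwrite('pics/w1c.png',cv2.convertScaleAbs(cv2.resize(a[:, :],(480,600)),alpha=1.6))"
```

```text
1.7667 [0.53635866 0.00532657 0.21829076] [ 0.6669385  -0.5980587   0.33493412] 0.0006763794360264434
[320.40358728 225.46304475]
```

View pics/w1c.png

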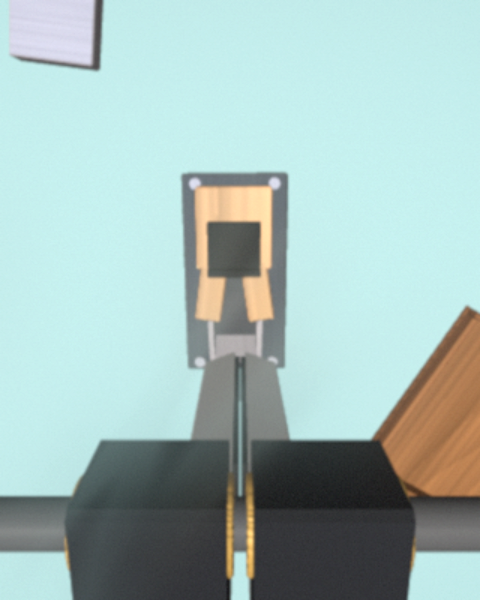

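The wrist view shows the pin home on the mount, with the pad corners at crop (208,222)-(262,277), the wood's rear edge at y=186 and the plate at (181..288,174..367). Now I'll refine these positions.

```bash
cat >> h.py <<'E'
def wray(w,uv,z):
    c=bot.camera_info('wrist');K=np.array(c['K']);T=np.array(c['T_tool_cam']);r=R.from_quat(w[3:])
    d=r.apply(T[:3,:3]@np.linalg.inv(K)@np.array([uv[0],uv[1],1.]));o=w[:3]+r.apply(T[:3,3])
    return o+d*(z-o[2])/d[2]
E
python3 - <<'E'
from h import *
w=np.load('w1.npy');g=lambda x,y,z:wray(w,(160+x/1.5,y/1.5),z)
P=np.array([g(*c,.006) for c in [(181,174),(288,174),(285,367),(187,367)]])[:,:2]
ax=P[0]+P[1]-P[2]-P[3];print('L',np.linalg.norm(ax)/2,'W',np.linalg.norm(P[0]-P[1]),np.linalg.norm(P[2]-P[3]));ax/=np.linalg.norm(ax);ctr=P.mean(0);print(ctr,np.arctan2(ax[1],ax[0]))
lat=np.array([-ax[1],ax[0]])
def m(x,y,z):
    d=g(x,y,z)[:2]-ctr;return (d@ax+.0175).round(4),(d@lat).round(4)
for z in(.07,.08,.09):print(z,'wood',m(194,186,z),m(272,186,z),m(195,320,z),m(273,320,z),'pad',[m(*c,z) for c in [(208,222),(260,222),(262,277),(207,277)]])
E
```

```text
L 0.16222051341175694 W 0.08354645261997615 0.0848262581859471
[0.52102166 0.00306277] 0.2748834882445815
0.07 wood (np.float64(0.093), np.float64(0.0264)) (np.float64(0.0928), np.float64(-0.0255)) (np.float64(-0.0004), np.float64(0.0284)) (np.float64(-0.0008), np.float64(-0.0273)) pad [(np.float64(0.0692), np.float64(0.0176)), (np.float64(0.069), np.float64(-0.0176)), (np.float64(0.0308), np.float64(-0.0192)), (np.float64(0.031), np.float64(0.0191))]
0.08 wood (np.float64(0.0936), np.float64(0.0256)) (np.float64(0.0933), np.float64(-0.0249)) (np.float64(0.0027), np.float64(0.0275)) (np.float64(0.0024), np.float64(-0.0266)) pad [(np.float64(0.0704), np.float64(0.017)), (np.float64(0.0702), np.float64(-0.0172)), (np.float64(0.033), np.float64(-0.0188)), (np.float64(0.0333), np.float64(0.0185))]
0.09 wood (np.float64(0.0941), np.float64(0.0247)) (np.float64(0.0938), np.float64(-0.0243)) (np.float64(0.0059), np.float64(0.0266)) (np.float64(0.0056), np.float64(-0.026)) pad [(np.float64(0.0716), np.float64(0.0164)), (np.float64(0.0714), np.float64(-0.0169)), (np.float64(0.0353), np.float64(-0.0184)), (np.float64(0.0355), np.float64(0.0178))]
```

```bash
python3 - <<'E'
from h import *
ax=np.array([np.cos(.2735),np.sin(.2735)]);ctr=np.array([.5207,.003]);p=ctr+ax*(.059-.0175)
x=np.array([*ax,0]);z=np.array([0,0,-1.])
print(p,goal([*p,.125],R.from_matrix(np.c_[x,np.cross(z,x),z])));r,t,s=tool();print(s['time'],t)
E
```

```text
[0.5606575  0.01420927] (array([ 0.02594966, -0.00238199,  0.09349291]), array([ 0.0003246 ,  0.00071074, -0.00474716]))
1.8167 [0.53632775 0.00506944 0.21851208]
```

send_rows(moves=[[0, [0.013, -0.001, 0.03], [0, 0, -0.005]], [0, [0.026, -0.0024, 0.06], [0, 0, -0.005]], [0, [0.026, -0.0024, 0.093], [0, 0, -0.005]], [0, [0.026, -0.0024, 0.093], [0, 0, -0.005]], [0, [0.026, -0.0024, 0.093], [0, 0, -0.005]]])

```text
time: 2.23
position: [0.5592, 0.0142, 0.1238]
eef_rot: [0.991, 0.136, -0.003, -0.0]
contact_force: [-0.2, 0.1, 0.4]
finger_gap: -0.0
```

```bash
cat > st.py <<'E'
from h import *
def st(px=.059,pz=.125):
    ax=np.array([np.cos(.2735),np.sin(.2735)]);ctr=np.array([.5207,.003]);p=ctr+ax*(px-.0175)
    r,t,s=tool();d=t[:2]-ctr;F=np.array(s['contact_force']);M=r.as_matrix()
    print(round(s['time'],2),'mount x,y,z',(d@ax+.0175).round(4),(d@[-ax[1],ax[0]]).round(4),t[2].round(4),'pitch',np.degrees(np.arctan2(M[2,0],M[0,0])).round(1),'F along,lat,z',(F[:2]@ax).round(2),(F[:2]@[-ax[1],ax[0]]).round(2),F[2].round(2),'M',np.round(s['moment'],2),'gap',round(s['finger_gap'],4))
if __name__=='__main__':st()
E
python3 st.py
```

```text
2.23 mount x,y,z 0.0576 0.0004 0.1238 pitch -0.3 F along,lat,z -0.11 0.17 0.42 M [-0.02 -0.06  0.04] gap -0.0
```

send_rows(moves=[[0, [0.001, 0, 0.01], [0, 0, 0]], [0, [0.001, 0, 0.018], [0, 0, 0]], [0, [0.001, 0, 0.021], [0, 0, 0]], [0, [0.001, 0, 0.024], [0, 0, 0]], [0, [0.001, 0, 0.024], [0, 0, 0]]])

```text
time: 2.65
position: [0.5623, 0.0154, 0.1018]
eef_rot: [0.991, 0.137, 0.0, 0.0]
contact_force: [-0.3, 0.4, -0.0]
finger_gap: 0.0004
```

send_rows(moves=[[0, [0, 0, 0.0015], [0, 0, 0]], [0, [0, 0, 0.003], [0, 0, 0]], [0, [0, 0, 0.003], [0, 0, 0]]])

```text
time: 2.9
position: [0.5623, 0.0155, 0.0987]
eef_rot: [0.991, 0.137, 0.0, 0.0]
contact_force: [-0.0, -0.6, -0.0]
finger_gap: 0.0005
```

send_rows(moves=[[0, [-0.002, 0, 0.0015], [0, 0, 0]], [0, [-0.002, 0, 0.003], [0, 0, 0]], [0, [-0.002, 0, 0.003], [0, 0, 0]]])

```text
time: 3.15
position: [0.56, 0.0149, 0.0953]
eef_rot: [0.991, 0.137, -0.0, 0.0]
contact_force: [-0.8, -1.0, -0.0]
finger_gap: 0.0006
```

send_rows(moves=[[0, [0, 0, 0.001], [0, 0, 0]], [0, [0, 0, 0.002], [0, 0, 0]], [0, [0, 0, 0.002], [0, 0, 0]]])

```text
time: 3.4
position: [0.5602, 0.0149, 0.0934]
eef_rot: [0.991, 0.137, -0.0, 0.0]
contact_force: [0.0, -1.0, -0.1]
finger_gap: 0.001
```

send_rows(moves=[[0, [0, 0, 0.001], [0, 0, 0]], [0, [0, 0, 0.002], [0, 0, 0]], [0, [0, 0, 0.002], [0, 0, 0]]])

```text
time: 3.65
position: [0.5602, 0.0149, 0.0914]
eef_rot: [0.991, 0.137, -0.0, 0.0]
contact_force: [-0.6, -0.1, 0.3]
finger_gap: 0.0008
```

send_rows(moves=[[0, [0, 0, 0.001], [0, 0, 0]], [0, [0, 0, 0.002], [0, 0, 0]], [0, [0, 0, 0.002], [0, 0, 0]]])

```text
time: 3.9
position: [0.5602, 0.0149, 0.0894]
eef_rot: [0.991, 0.137, -0.0, -0.0]
contact_force: [0.4, -0.3, -0.2]
finger_gap: -0.0
```

```bash
python3 st.py
```

```text
3.9 mount x,y,z 0.0587 0.0008 0.0894 pitch -0.0 F along,lat,z 0.33 -0.4 -0.2 M [ 0.05  0.01 -0.05] gap -0.0
```

send_rows(moves=[[0, [0, 0, 0.001], [0, 0, 0]], [0, [0, 0, 0.002], [0, 0, 0]], [0, [0, 0, 0.002], [0, 0, 0]]])

```text
time: 4.15
position: [0.5602, 0.0149, 0.0874]
eef_rot: [0.991, 0.137, -0.0, 0.0]
contact_force: [-0.0, -0.7, 0.3]
finger_gap: 0.0005
```

send_rows(moves=[[0, [0, 0, 0.001], [0, 0, 0]], [0, [0, 0, 0.002], [0, 0, 0]], [0, [0, 0, 0.002], [0, 0, 0]]])

```text
time: 4.4
position: [0.5602, 0.0149, 0.0854]
eef_rot: [0.991, 0.137, -0.0, 0.0]
contact_force: [-0.2, 0.1, -0.1]
finger_gap: 0.0004
```

send_rows(moves=[[0, [0, 0, 0.001], [0, 0, 0]], [0, [0, 0, 0.002], [0, 0, 0]], [0, [0, 0, 0.002], [0, 0, 0]]])

```text
time: 4.65
position: [0.5602, 0.0149, 0.0834]
eef_rot: [0.991, 0.137, -0.0, 0.0]
contact_force: [-0.3, 0.2, 0.1]
finger_gap: 0.0004
```

```bash
python3 - <<'E'
from h import *
a=save('wrist','w2');b=save('scene','s2')
A=cv2.resize(a[60:360,200:440],None,fx=1.66,fy=1.66)[:,:,::-1];B=cv2.resize(b[140:240,270:400],(390,300),interpolation=cv2.INTER_CUBIC)[:,:,::-1]
o=np.zeros((500,800,3),np.uint8);o[:A.shape[0],:A.shape[1]]=A;o[:300,405:795]=B
cv2.imwrite('pics/c2.png',cv2.convertScaleAbs(o,alpha=1.7))
E
```

```text
(no output)
```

View pics/c2.png

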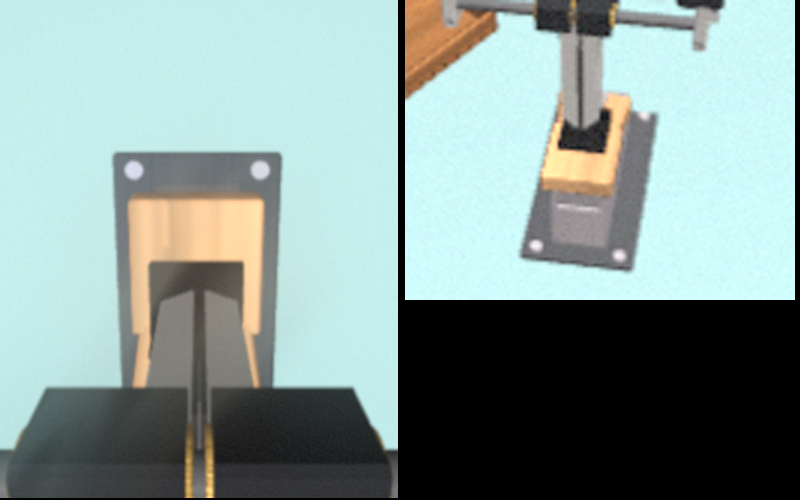

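The fingers are centred over the pad but not touching it yet, so I'll keep going down.

send_rows(moves=[[0, [0, 0, 0.001], [0, 0, 0]], [0, [0, 0, 0.002], [0, 0, 0]], [0, [0, 0, 0.002], [0, 0, 0]]])

```text
time: 5.0
position: [0.5602, 0.0149, 0.0814]
eef_rot: [0.991, 0.137, -0.0, 0.0]
contact_force: [-0.4, -0.2, -0.5]
finger_gap: 0.0005
```

send_rows(moves=[[0, [0, 0, 0.001], [0, 0, 0]], [0, [0, 0, 0.002], [0, 0, 0]], [0, [0, 0, 0.002], [0, 0, 0]]])

```text
time: 5.25
position: [0.5602, 0.0149, 0.0794]
eef_rot: [0.991, 0.137, -0.0, 0.0]
contact_force: [0.2, -0.5, -0.1]
finger_gap: 0.0005
```

send_rows(moves=[[0, [0, 0, 0.001], [0, 0, 0]], [0, [0, 0, 0.002], [0, 0, 0]], [0, [0, 0, 0.002], [0, 0, 0]]])

```text
time: 5.5
position: [0.5602, 0.0149, 0.0774]
eef_rot: [0.991, 0.137, -0.0, 0.0]
contact_force: [0.0, -0.1, 0.4]
finger_gap: 0.0004
```

```bash
python3 - <<'E'
from h import *
print('tcp in s2',proj('scene',[.5602,.0149,.0834]))
# joint estimate of pad center from scene0/top0/w1: triangulate pad +x edge midpoints etc.
w=np.load('w1.npy')
def rayT(cam,uv):
    a=ray2z(cam,uv,0.);b=ray2z(cam,uv,.1);return a,(b-a)/np.linalg.norm(b-a)
def rayW(uv):
    a=wray(w,uv,0.);b=wray(w,uv,.1);return a,(b-a)/np.linalg.norm(b-a)
def tri(rs):
    A=sum(np.eye(3)-np.outer(d,d) for a,d in rs);b=sum((np.eye(3)-np.outer(d,d))@a for a,d in rs);p=np.linalg.solve(A,b)
    return p,[np.linalg.norm(np.cross(p-a,d)) for a,d in rs]
t=lambda x,y:rayT('top',(285+x/6.5,195+y/6.5)); ww=lambda x,y:rayW((160+x/1.5,y/1.5)); s=lambda x,y:rayT('scene',(295+(x-525)*75/270,160+y*75/270))
# pad rear corners  (+x): left(+y), right(-y)
print('pad rear +y',tri([t(180,160),ww(208,222),s(676,112)]))
print('pad rear -y',tri([t(263,148),ww(260,222),s(619,103)]))
print('wood rear +y',tri([t(140,120),ww(194,186),s(684,163-15)]))
print('wood rear -y',tri([t(268,83),ww(272,186),s(602,143)]))
print('plate rear +y',tri([t(103,127),ww(181,174),s(709,252)]))
print('plate rear -y',tri([t(297,68),ww(288,174),s(574,238)]))
E
python3 - <<'E'
import cv2
a=cv2.imread('pics/s2.png')[150:215,295:360]
cv2.imwrite('pics/c3.png',cv2.convertScaleAbs(cv2.resize(a,(585,585),interpolation=cv2.INTER_CUBIC),alpha=2.2))
E
```

```text
tcp in s2 [328.2348354  188.37882286]
pad rear +y (array([0.56908484, 0.03438973, 0.09170219]), [np.float64(0.00336069905514968), np.float64(0.0009472746503749447), np.float64(0.004045664457130475)])
pad rear -y (array([0.5754318 , 0.00246917, 0.09115314]), [np.float64(0.001712081219926314), np.float64(0.0023256011002920807), np.float64(0.0028688992844036875)])
wood rear +y (array([0.58632191, 0.0484097 , 0.08398451]), [np.float64(0.00210196450162328), np.float64(0.0013163726242557444), np.float64(0.0027744889316607345)])
wood rear -y (array([0.59908919, 0.00096065, 0.08005984]), [np.float64(0.0026465802573012853), np.float64(0.002062359760899703), np.float64(0.004333486036048476)])
plate rear +y (array([ 5.87030302e-01,  6.64098539e-02, -6.14687399e-05]), [np.float64(0.002242333422867448), np.float64(0.0007362687863575852), np.float64(0.002887680556004937)])
plate rear -y (array([ 0.60959024, -0.01424687, -0.00170713]), [np.float64(0.001234005766866345), np.float64(0.0017639798933240616), np.float64(0.002978023929386622)])
```

View pics/c3.png

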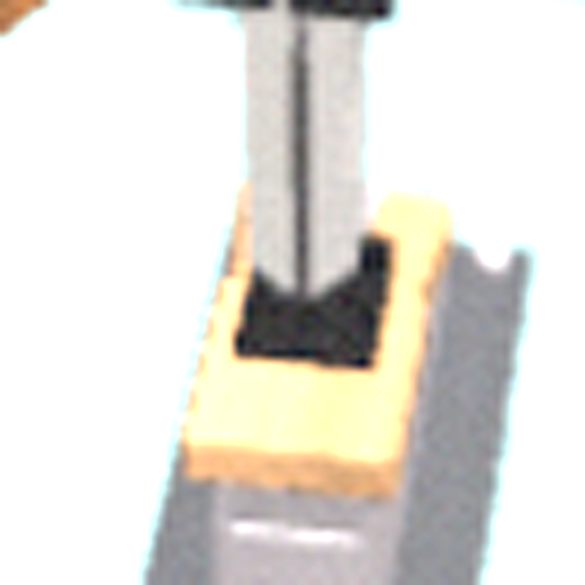

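```bash
python3 - <<'E'
from h import *
b=save('scene','s3');a=save('wrist','w3')
W1,W2=[cv2.imread(f'pics/w{i}.png') for i in(1,2)];W3=a[:,:,::-1]
S2=cv2.imread('pics/s2.png');S3=b[:,:,::-1]
f=lambda im,y0,y1,x0,x1,k:cv2.convertScaleAbs(cv2.resize(np.ascontiguousarray(im[y0:y1,x0:x1]),None,fx=k,fy=k,interpolation=cv2.INTER_CUBIC),alpha=1.7)
row1=np.hstack([f(w,205,275,280,360,3.3) for w in(W1,W2,W3)])
row2=np.hstack([f(s,150,210,295,360,6) for s in(S2,S3)])
o=np.zeros((row1.shape[0]+row2.shape[0],800,3),np.uint8);o[:row1.shape[0],:row1.shape[1]]=row1[:,:800];o[row1.shape[0]:,:row2.shape[1]]=row2
cv2.imwrite('pics/c4.png',o);r,t,s=tool();print(t,s['contact_force'],s['joint_torque'],row1.shape)
E
```

```text
[0.56030051 0.01488811 0.07757681] [ 0.04064547  0.74253357 -0.29951457] [ 6.49058688e-05 -3.57050192e+01 -2.92158401e+01  3.97814903e-02
 -6.29899604e-02 -4.13771272e-05] (231, 792, 3)
```

View pics/c4.png

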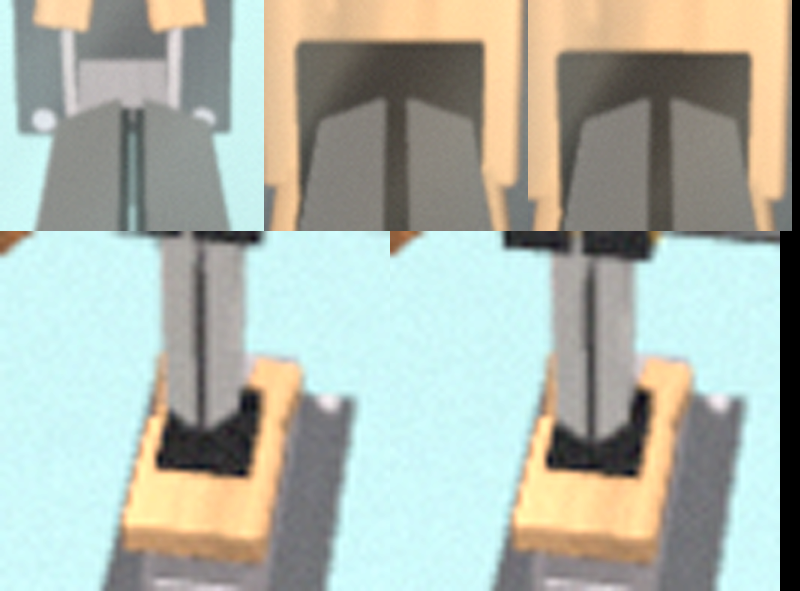

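The two scene frames show the fingertip still moving down by about 2.5 px and never hidden by the pad, so contact is close. I'll continue by feel.

send_rows(moves=[[0, [0, 0, 0.001], [0, 0, 0]], [0, [0, 0, 0.002], [0, 0, 0]], [0, [0, 0, 0.002], [0, 0, 0]]])

```text
time: 5.85
position: [0.5602, 0.0149, 0.0754]
eef_rot: [0.991, 0.137, -0.0, 0.0]
contact_force: [-0.4, -0.2, 0.3]
finger_gap: 0.0004
```

send_rows(moves=[[0, [0, 0, 0.001], [0, 0, 0]], [0, [0, 0, 0.002], [0, 0, 0]], [0, [0, 0, 0.002], [0, 0, 0]]])

```text
time: 6.1
position: [0.5601, 0.0149, 0.0734]
eef_rot: [0.991, 0.137, -0.0, 0.0]
contact_force: [-1.0, -0.4, 0.1]
finger_gap: 0.0004
```

send_rows(moves=[[0, [0, 0, 0.001], [0, 0, 0]], [0, [0, 0, 0.002], [0, 0, 0]], [0, [0, 0, 0.002], [0, 0, 0]]])

```text
time: 6.35
position: [0.5602, 0.0149, 0.0714]
eef_rot: [0.991, 0.137, -0.0, 0.0]
contact_force: [-0.2, 0.5, -0.3]
finger_gap: 0.0007
```

send_rows(moves=[[0, [0, 0, 0.001], [0, 0, 0]], [0, [0, 0, 0.002], [0, 0, 0]], [0, [0, 0, 0.002], [0, 0, 0]]])

```text
time: 6.6
position: [0.5604, 0.0148, 0.0698]
eef_rot: [0.991, 0.137, 0.0, 0.0]
contact_force: [-0.7, 0.1, -0.2]
finger_gap: 0.0004
```

send_rows(moves=[[0, [0, 0, 0.001], [0, 0, 0]], [0, [0, 0, 0.002], [0, 0, 0]], [0, [0, 0, 0.002], [0, 0, 0]]])

```text
time: 6.85
position: [0.5605, 0.0148, 0.0681]
eef_rot: [0.991, 0.137, 0.0, 0.0]
contact_force: [-0.7, 1.1, 4.3]
finger_gap: 0.0005
```

```bash
python3 - <<'E'
from h import *
b=save('scene','s4');a=save('wrist','w4')
f=lambda im,y0,y1,x0,x1,k:cv2.convertScaleAbs(cv2.resize(np.ascontiguousarray(im[y0:y1,x0:x1,::-1]),None,fx=k,fy=k,interpolation=cv2.INTER_CUBIC),alpha=2)
A=f(a,190,280,270,370,4);B=f(b,155,215,300,360,6)
o=np.zeros((360,800,3),np.uint8);o[:,:400]=A;o[:,400:760]=B
cv2.imwrite('pics/c5.png',o)
r,t,s=tool();print(t,s['contact_force'])
E
```

```text
[0.56052809 0.01486321 0.06814787] [-0.76191106 -0.23670206  3.01608779]
```

View pics/c5.png

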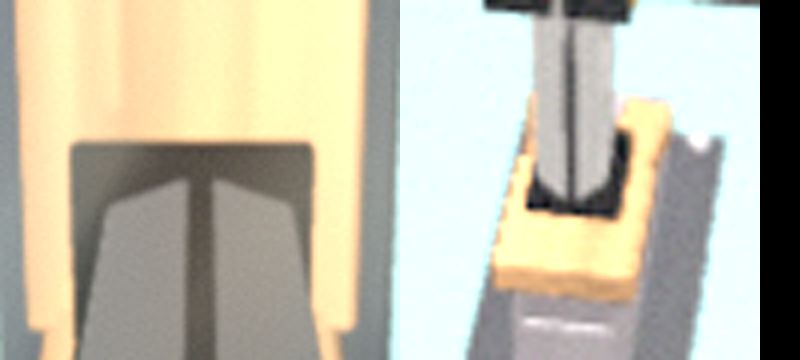

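Contact is at TCP z≈0.070 with about 3 N. The picture shows the tips resting on the pad face just behind the lip, inside the pad edges. Next I press to the stop.

send_rows(moves=[[0, [0, 0, 0.001], [0, 0, 0]], [0, [0, 0, 0.002], [0, 0, 0]], [0, [0, 0, 0.002], [0, 0, 0]]])

```text
time: 7.2
position: [0.5605, 0.0149, 0.0658]
eef_rot: [0.991, 0.137, 0.0, 0.0]
contact_force: [-0.3, -1.6, 4.8]
finger_gap: 0.0003
```

send_rows(moves=[[0, [0, 0, 0.001], [0, 0, 0]], [0, [0, 0, 0.002], [0, 0, 0]], [0, [0, 0, 0.002], [0, 0, 0]]])

```text
time: 7.45
position: [0.5606, 0.0149, 0.0639]
eef_rot: [0.991, 0.137, 0.0, 0.0]
contact_force: [-2.4, 0.1, 5.7]
finger_gap: 0.0002
```

send_rows(moves=[[0, [0, 0, 0.001], [0, 0, 0]], [0, [0, 0, 0.001], [0, 0, 0]], [0, [0, 0, 0.001], [0, 0, 0]]])

```text
time: 7.7
position: [0.5606, 0.0149, 0.0635]
eef_rot: [0.991, 0.137, 0.0, 0.0]
contact_force: [-2.1, 0.4, 6.8]
finger_gap: 0.0002
```

```bash
python3 st.py
```

```text
7.7 mount x,y,z 0.0591 0.0006 0.0635 pitch 0.0 F along,lat,z -1.92 0.91 6.79 M [0.02 0.39 0.06] gap 0.0002
```

send_rows(moves=[[0, [0, 0, 0.0008], [0, 0, 0]], [0, [-0.001, 0, 0.0008], [0, 0, 0]], [0, [-0.002, 0, 0.0008], [0, 0, 0]], [0, [-0.002, 0, 0.0008], [0, 0, 0]]])

```text
time: 8.03
position: [0.5606, 0.0148, 0.0635]
eef_rot: [0.991, 0.137, 0.003, -0.0]
contact_force: [2.1, 1.1, 5.9]
finger_gap: 0.0003
```

```bash
python3 st.py
```

```text
8.03 mount x,y,z 0.0591 0.0006 0.0635 pitch 0.3 F along,lat,z 2.3 0.49 5.93 M [ 0.26 -0.33  0.02] gap 0.0003
```

send_rows(moves=[[0, [-0.001, 0, 0.0006], [0, 0, 0]], [0, [-0.002, 0, 0.0006], [0, 0, 0]], [0, [-0.002, 0, 0.0006], [0, 0, 0]]])

```text
time: 8.28
position: [0.56, 0.0145, 0.0635]
eef_rot: [0.991, 0.137, 0.004, -0.0]
contact_force: [4.6, 2.2, 6.9]
finger_gap: 0.0002
```

```bash
python3 st.py
```

```text
8.28 mount x,y,z 0.0584 0.0005 0.0635 pitch 0.5 F along,lat,z 5.01 0.93 6.88 M [ 0.41 -0.72 -0.03] gap 0.0002
```

send_rows(moves=[[0, [-0.001, 0, 0.0008], [0, 0, 0]], [0, [-0.002, 0, 0.0008], [0, 0, 0]], [0, [-0.002, 0, 0.0008], [0, 0, 0]]])

```text
time: 8.53
position: [0.559, 0.014, 0.0634]
eef_rot: [0.991, 0.137, 0.006, 0.0]
contact_force: [4.5, 1.5, 8.6]
finger_gap: -0.0
```

```bash
python3 st.py
```

```text
8.53 mount x,y,z 0.0573 0.0003 0.0634 pitch 0.7 F along,lat,z 4.74 0.21 8.57 M [ 0.38 -0.88  0.  ] gap -0.0
```

send_rows(moves=[[0, [-0.001, 0, 0], [0, 0, 0]], [0, [-0.002, 0, 0], [0, 0, 0]], [0, [-0.003, 0, 0], [0, 0, 0]], [0, [-0.004, 0, 0], [0, 0, 0]]])

```text
time: 8.87
position: [0.5554, 0.0127, 0.0634]
eef_rot: [0.991, 0.137, 0.006, 0.0]
contact_force: [4.2, 1.5, 8.1]
finger_gap: 0.0004
```

```bash
python3 st.py;python3 - <<'E'
from h import *
save('wrist','w5')
a=[cv2.imread(f'pics/w{i}.png')[:,:,1].astype(int) for i in (4,5)]
for im in a: print('col320 rows80-245',im[80:245:3,320]); print(im[80:245:3,290])
E
```

```text
8.87 mount x,y,z 0.0536 0.0 0.0634 pitch 0.7 F along,lat,z 4.45 0.32 8.08 M [ 0.36 -1.    0.04] gap 0.0004
col320 rows80-245 [140 140 141 140 140 139 139 140 139 140 140 138 140 140 139 139 139 139
 140 139 139 138 138 139 139  76  71  71  69  70  69  68  71  73  69  81
 120 124 123 124 122 122 125 125 122 124 124 124 111  35  41  41  42  39
  41]
[139 141 138 140 139 140 139 140 141 139 140 140 141 138 139 140 139 139
 138 139 139 138 139 140 139  76  67  68  68  69  69  70  68  69  71  80
 113 118 117 118 117 117 116 117 118 117 117 118 106  61  62  62  62  61
  60]
col320 rows80-245 [140 139 140 140 141 140 140 140 140 138 140 140 141 140 139 139 139 137
 139 139 139 138 138  83  69  68  69  68  68  66  70  70  70  76 105  71
 104 120 122 123 124 122 124 124 123 124 125 125 104  37  42  39  40  42
  42]
[140 140 140 141 141 141 141 139 140 140 140 140 140 140 139 139 139 139
 139 138 139 139 140  85  69  67  69  71  69  69  69  69  70  73  70  71
  99 116 117 117 116 116 118 117 116 115 116 117  98  61  61  60  61  60
  60]
```

The pad and the wood's rear edge stay fixed relative to the fingers while the plate moves, so the pin slides along with me. I'll continue.

send_rows(moves=[[0, [-0.0015, 0, 0], [0, 0.005, 0]], [0, [-0.003, 0, 0.0001], [0, 0.01, 0]], [0, [-0.0045, 0, 0.0002], [0, 0.015, 0]], [0, [-0.006, 0, 0.0003], [0, 0.02, 0]], [0, [-0.0075, 0, 0.0004], [0, 0.025, 0]]])

```text
time: 9.33
position: [0.5482, 0.0105, 0.0631]
eef_rot: [0.99, 0.137, 0.018, -0.001]
contact_force: [5.7, 1.6, 7.9]
finger_gap: 0.0007
```

```bash
python3 st.py
```

```text
9.33 mount x,y,z 0.046 -0.0002 0.0631 pitch 2.2 F along,lat,z 5.9 -0.0 7.9 M [ 0.3  -0.93  0.02] gap 0.0007
```

send_rows(moves=[[0, [-0.0015, 0, 0.0002], [0, 0.007, 0]], [0, [-0.003, 0, 0.0003], [0, 0.014, 0]], [0, [-0.0045, 0, 0.0004], [0, 0.021, 0]], [0, [-0.006, 0, 0.0005], [0, 0.028, 0]], [0, [-0.0075, 0, 0.0006], [0, 0.035, 0]]])

```text
time: 9.75
position: [0.5409, 0.0084, 0.0624]
eef_rot: [0.99, 0.137, 0.036, -0.004]
contact_force: [4.1, 2.0, 7.9]
finger_gap: 0.0006
```

```bash
python3 st.py
```

```text
9.75 mount x,y,z 0.0384 -0.0003 0.0624 pitch 4.3 F along,lat,z 4.5 0.86 7.87 M [ 0.3  -0.94 -0.02] gap 0.0006
```

send_rows(moves=[[0, [-0.0015, 0, 0.0002], [0, 0.008, 0]], [0, [-0.003, 0, 0.0003], [0, 0.016, 0]], [0, [-0.0045, 0, 0.0004], [0, 0.024, 0]], [0, [-0.006, 0, 0.0005], [0, 0.032, 0]], [0, [-0.0075, 0, 0.0006], [0, 0.04, 0]]])

```text
time: 10.17
position: [0.5335, 0.0062, 0.0614]
eef_rot: [0.989, 0.137, 0.055, -0.006]
contact_force: [4.2, 0.9, 7.3]
finger_gap: 0.0003
```

```bash
python3 st.py
```

```text
10.17 mount x,y,z 0.0307 -0.0004 0.0614 pitch 6.6 F along,lat,z 4.29 -0.24 7.34 M [ 0.26 -0.89 -0.01] gap 0.0003
```

send_rows(moves=[[0, [-0.0015, 0, 0.0004], [0, 0.008, 0]], [0, [-0.003, 0, 0.0006], [0, 0.016, 0]], [0, [-0.0045, 0, 0.0008], [0, 0.024, 0]], [0, [-0.006, 0, 0.0009], [0, 0.032, 0]], [0, [-0.0075, 0, 0.001], [0, 0.04, 0]]])

```text
time: 10.58
position: [0.5269, 0.0042, 0.0603]
eef_rot: [0.988, 0.137, 0.075, -0.009]
contact_force: [3.2, 2.0, 9.5]
finger_gap: 0.0008
```

```bash
python3 st.py
```

```text
10.58 mount x,y,z 0.0238 -0.0006 0.0603 pitch 9.0 F along,lat,z 3.63 1.05 9.53 M [ 0.26 -0.94 -0.01] gap 0.0008
```

send_rows(moves=[[0, [-0.0015, 0, 0.0001], [0, 0.008, 0]], [0, [-0.003, 0, 0.0002], [0, 0.016, 0]], [0, [-0.0045, 0, 0.0003], [0, 0.024, 0]], [0, [-0.006, 0, 0.0004], [0, 0.032, 0]], [0, [-0.0075, 0, 0.0006], [0, 0.04, 0]]])

```text
time: 11.0
position: [0.5199, 0.0021, 0.0588]
eef_rot: [0.986, 0.136, 0.095, -0.011]
contact_force: [3.2, 1.1, 9.3]
finger_gap: 0.0008
```

```bash
python3 st.py
```

```text
11.0 mount x,y,z 0.0165 -0.0007 0.0588 pitch 11.4 F along,lat,z 3.42 0.18 9.26 M [ 0.27 -1.    0.02] gap 0.0008
```

send_rows(moves=[[0, [-0.0015, 0, 0.0001], [0, 0.008, 0]], [0, [-0.003, 0, 0.0002], [0, 0.016, 0]], [0, [-0.0045, 0, 0.0003], [0, 0.024, 0]], [0, [-0.006, 0, 0.0004], [0, 0.032, 0]], [0, [-0.0075, 0, 0.0005], [0, 0.04, 0]]])

```text
time: 11.42
position: [0.5127, -0.0, 0.0571]
eef_rot: [0.984, 0.136, 0.115, -0.014]
contact_force: [2.4, 1.8, 9.4]
finger_gap: 0.0001
```

```bash
python3 st.py
```

```text
11.42 mount x,y,z 0.009 -0.0008 0.0571 pitch 13.8 F along,lat,z 2.78 1.08 9.41 M [ 0.26 -0.85  0.01] gap 0.0001
```

send_rows(moves=[[0, [-0.0015, 0, 0.0001], [0, 0.008, 0]], [0, [-0.003, 0, 0.0002], [0, 0.016, 0]], [0, [-0.0045, 0, 0.0003], [0, 0.024, 0]], [0, [-0.006, 0, 0.0004], [0, 0.032, 0]], [0, [-0.0075, 0, 0.0005], [0, 0.04, 0]]])

```text
time: 11.83
position: [0.506, -0.0021, 0.0552]
eef_rot: [0.981, 0.136, 0.135, -0.017]
contact_force: [2.1, 0.1, 9.7]
finger_gap: 0.0006
```

```bash
python3 st.py
```

```text
11.83 mount x,y,z 0.0019 -0.0009 0.0552 pitch 16.2 F along,lat,z 2.05 -0.52 9.74 M [ 0.25 -0.98  0.01] gap 0.0006
```

send_rows(moves=[[0, [-0.0015, 0, 0.0001], [0, 0.008, 0]], [0, [-0.003, 0, 0.0002], [0, 0.016, 0]], [0, [-0.0045, 0, 0.0003], [0, 0.024, 0]], [0, [-0.006, 0, 0.0004], [0, 0.032, 0]], [0, [-0.0075, 0, 0.0005], [0, 0.04, 0]]])

```text
time: 12.25
position: [0.4989, -0.0042, 0.0529]
eef_rot: [0.979, 0.135, 0.154, -0.019]
contact_force: [2.0, 0.2, 10.6]
finger_gap: 0.0005
```

```bash
python3 st.py
```

```text
12.25 mount x,y,z -0.0055 -0.001 0.0529 pitch 18.5 F along,lat,z 1.95 -0.34 10.57 M [ 0.26 -0.81  0.02] gap 0.0005
```

send_rows(moves=[[0, [-0.0015, 0, 0], [0, 0.008, 0]], [0, [-0.003, 0, 0.0001], [0, 0.016, 0]], [0, [-0.0045, 0, 0.0002], [0, 0.024, 0]], [0, [-0.006, 0, 0.0003], [0, 0.032, 0]], [0, [-0.0075, 0, 0.0004], [0, 0.04, 0]]])

```text
time: 12.67
position: [0.492, -0.0063, 0.0504]
eef_rot: [0.975, 0.135, 0.173, -0.022]
contact_force: [2.1, 0.9, 10.1]
finger_gap: 0.0005
```

```bash
python3 st.py
```

```text
12.67 mount x,y,z -0.0126 -0.0012 0.0504 pitch 20.9 F along,lat,z 2.29 0.28 10.08 M [ 0.27 -0.83  0.02] gap 0.0005
```

send_rows(moves=[[0, [-0.001, 0, 0], [0, 0.005, 0]], [0, [-0.002, 0, 0], [0, 0.01, 0]], [0, [-0.003, 0, 0.0001], [0, 0.015, 0]], [0, [-0.004, 0, 0.0002], [0, 0.02, 0]], [0, [-0.005, 0, 0.0003], [0, 0.025, 0]]])

```text
time: 13.08
position: [0.4881, -0.0075, 0.0489]
eef_rot: [0.973, 0.134, 0.186, -0.023]
contact_force: [2.3, 2.0, 10.8]
finger_gap: 0.0006
```

```bash
python3 st.py
```

```text
13.08 mount x,y,z -0.0167 -0.0013 0.0489 pitch 22.4 F along,lat,z 2.73 1.36 10.77 M [ 0.38 -1.1   0.01] gap 0.0006
```

send_rows(moves=[[0, [-0.001, 0, 0], [0, 0.005, 0]], [0, [-0.002, 0, 0], [0, 0.01, 0]], [0, [-0.003, 0, 0.0001], [0, 0.015, 0]], [0, [-0.004, 0, 0.0002], [0, 0.02, 0]], [0, [-0.005, 0, 0.0002], [0, 0.02, 0]]])

```text
time: 13.5
position: [0.4843, -0.0088, 0.0478]
eef_rot: [0.971, 0.134, 0.197, -0.025]
contact_force: [2.6, 0.3, 11.0]
finger_gap: 0.0005
```

```bash
python3 st.py
```

```text
13.5 mount x,y,z -0.0207 -0.0015 0.0478 pitch 23.7 F along,lat,z 2.61 -0.41 11.0 M [ 0.51 -1.17  0.03] gap 0.0005
```

send_rows(moves=[[0, [-0.001, 0, 0], [0, 0, 0]], [0, [-0.002, 0, 0], [0, 0, 0]], [0, [-0.003, 0, -0.0001], [0, 0, 0]], [0, [-0.003, 0, -0.0002], [0, 0, 0]]])

```text
time: 13.83
position: [0.482, -0.0096, 0.0472]
eef_rot: [0.971, 0.134, 0.197, -0.025]
contact_force: [4.0, 1.8, 12.0]
finger_gap: 0.0006
```

```bash
python3 st.py;python3 - <<'E'
from h import *
b=save('scene','s6');a=save('wrist','w6')
f=lambda im,y0,y1,x0,x1,k:cv2.convertScaleAbs(cv2.resize(np.ascontiguousarray(im[y0:y1,x0:x1,::-1]),None,fx=k,fy=k,interpolation=cv2.INTER_CUBIC),alpha=2)
A=f(a,60,285,220,420,2);B=f(b,145,235,290,380,4.4)
o=np.zeros((450,800,3),np.uint8);o[:,:400]=A;o[:396,400:796]=B
cv2.imwrite('pics/c6.png',o)
E
```

```text
13.83 mount x,y,z -0.0232 -0.0016 0.0472 pitch 23.7 F along,lat,z 4.33 0.64 11.99 M [ 0.49 -1.32  0.1 ] gap 0.0006
```

View pics/c6.png

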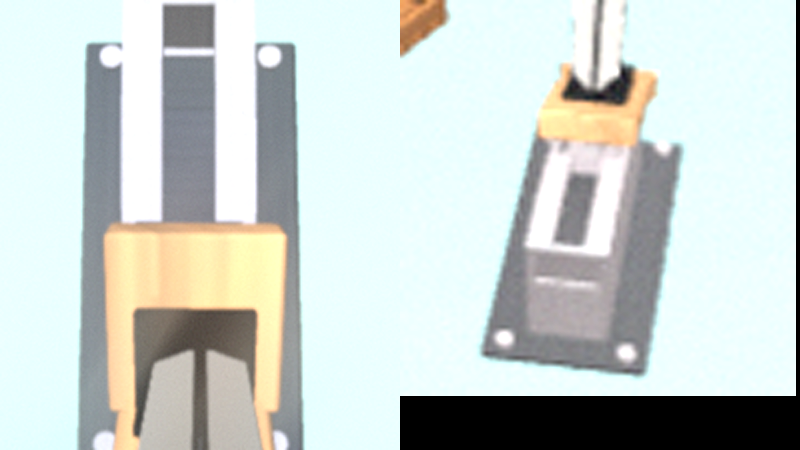

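The pin has slid most of the way, tilted nose-down, with the flanges exposed behind it. One more small pull to feel for the wall.

send_rows(moves=[[0, [-0.001, 0, -0.0003], [0, 0, 0]], [0, [-0.002, 0, -0.0004], [0, 0, 0]], [0, [-0.003, 0, -0.0005], [0, 0, 0]], [0, [-0.003, 0, -0.0005], [0, 0, 0]]])

```text
time: 14.27
position: [0.4798, -0.0103, 0.0472]
eef_rot: [0.971, 0.134, 0.198, -0.025]
contact_force: [3.5, 1.3, 12.2]
finger_gap: 0.0005
```

```bash
python3 st.py
```

```text
14.27 mount x,y,z -0.0255 -0.0017 0.0472 pitch 23.8 F along,lat,z 3.73 0.31 12.15 M [ 0.71 -1.51  0.12] gap 0.0005
```

```bash
python3 - <<'E'
from h import *
r,t,s=tool();w7=np.r_[t,s['eef_rot']]
b=save('wrist','w7')
w6=np.r_[0.482,-0.0096,0.0472,s['eef_rot']]
ax=np.array([np.cos(.2735),np.sin(.2735)]);ctr=np.array([.5207,.003])
for n,w in(('w6',w6),('w7',w7)):
    im=cv2.imread(f'pics/{n}.png').astype(float).mean(2)
    for c in(278,320,364):
        col=im[60:250,c-1:c+2].mean(1);g=np.abs(np.gradient(col));pk=[i for i in range(2,188) if g[i]>7 and g[i]==g[i-2:i+3].max()]
        out=[]
        for i in pk:
            out.append((60+i,[round(float((wray(w,(c,60+i),z)[:2]-ctr)@ax+.0175)*1000,1) for z in(.006,.05,.07,.09)]))
        print(n,c,out)
E
```

```text
w6 278 [(83, [97.8, 76.1, 66.2, 56.3]), (92, [90.2, 69.8, 60.5, 51.2]), (176, [22.5, 13.5, 9.4, 5.3])]
w6 320 [(62, [115.6, 90.9, 79.6, 68.4]), (84, [97.0, 75.4, 65.6, 55.8]), (87, [94.5, 73.3, 63.7, 54.1]), (176, [22.5, 13.5, 9.4, 5.3]), (214, [-6.7, -10.8, -12.7, -14.6])]
w6 364 [(81, [99.6, 77.6, 67.6, 57.6])]
w7 278 [(78, [99.6, 77.2, 67.0, 56.8]), (81, [97.1, 75.1, 65.1, 55.1]), (90, [89.6, 68.8, 59.4, 50.0]), (176, [20.2, 11.2, 7.1, 2.9])]
w7 320 [(80, [98.0, 75.9, 65.8, 55.7]), (84, [94.6, 73.1, 63.3, 53.5]), (170, [24.9, 15.1, 10.6, 6.1]), (176, [20.2, 11.2, 7.1, 3.0]), (214, [-9.1, -13.2, -15.0, -16.9])]
w7 364 [(78, [99.7, 77.3, 67.1, 56.9])]
```

The pin still tracks the tool and its rear edge shows about 80 mm of travel, so it is at the open end. Now I ease off the lip, lift the finger off and open the jaws.

send_rows(moves=[[0, [0.002, 0, -0.001], [0, 0, 0]], [0, [0.004, 0, -0.004], [0, 0, 0]], [0, [0.004, 0, -0.014], [0, 0, 0]], [0, [0.004, 0, -0.03], [0, 0, 0]], [0.094, [0.004, 0, -0.045], [0, 0, 0]]])

```text
time: 14.73
position: [0.4592, -0.0132, 0.0827]
eef_rot: [0.972, 0.134, 0.188, -0.027]
contact_force: [-0.6, -0.2, 0.5]
finger_gap: 0.0042
```

send_rows(moves=[[0.094, [0, 0, -0.01], [0, 0, 0]], [0.094, [0, 0, -0.01], [0, 0, 0]], [0.094, [0, 0, -0.01], [0, 0, 0]], [0.094, [0, 0, -0.01], [0, 0, 0]], [0.094, [0, 0, -0.01], [0, 0, 0]]])

```text
time: 15.15
position: [0.4559, -0.014, 0.0912]
eef_rot: [0.972, 0.134, 0.188, -0.027]
contact_force: [0.2, 0.3, -0.9]
finger_gap: 0.0368
```

send_rows(moves=[[0.094, [0, 0, 0], [0, 0, 0]], [0.094, [0, 0, 0], [0, 0, 0]], [0.094, [0, 0, 0], [0, 0, 0]], [0.094, [0, 0, 0], [0, 0, 0]], [0.094, [0, 0, 0], [0, 0, 0]]])

```text
time: 15.57
position: [0.4566, -0.0144, 0.0927]
eef_rot: [0.972, 0.134, 0.189, -0.026]
contact_force: [0.1, -0.9, -0.3]
finger_gap: 0.0703
```

```bash
python3 st.py; python3 - <<'E'
from h import *
b=save('scene','s8');a=save('wrist','w8')
f=lambda im,y0,y1,x0,x1,k:cv2.convertScaleAbs(cv2.resize(np.ascontiguousarray(im[y0:y1,x0:x1,::-1]),None,fx=k,fy=k,interpolation=cv2.INTER_CUBIC),alpha=1.8)
A=f(a,0,400,120,520,1.25);B=f(b,120,220,280,355,4)
o=np.zeros((500,800,3),np.uint8);o[:,:500]=A;o[:400,500:800]=B
cv2.imwrite('pics/c8.png',o)
E
```

```text
15.57 mount x,y,z -0.0489 0.0006 0.0927 pitch 22.8 F along,lat,z -0.18 -0.87 -0.29 M [-0.02  0.18 -0.01] gap 0.0703
```

View pics/c8.png

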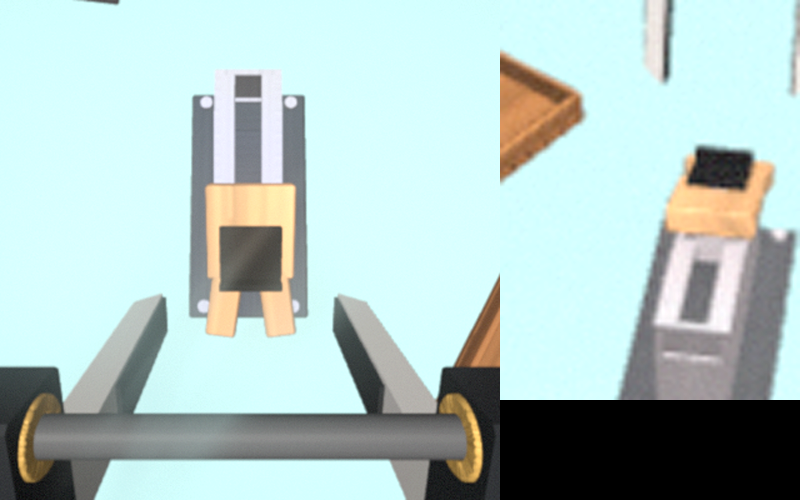

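The pin sits straight and tilted at the open end, with the pad at (250,258) centred between the jaws (165 and 333). I'll finish opening the jaws, then lower them around the wood along the tool axis.

send_rows(moves=[[0.09, [0.002, 0, 0.005], [0, 0, 0]], [0.09, [0.004, 0, 0.01], [0, 0, 0]], [0.09, [0.008, 0, 0.02], [0, 0, 0]], [0.09, [0.008, 0, 0.03], [0, 0, 0]], [0.09, [0.008, 0, 0.04], [0, 0, 0]]])

```text
time: 16.08
position: [0.4787, -0.0081, 0.0581]
eef_rot: [0.972, 0.135, 0.19, -0.026]
contact_force: [-0.8, 0.3, -0.6]
finger_gap: 0.0902
```

send_rows(moves=[[0.09, [0, 0, 0.008], [0, 0, 0]], [0.09, [0, 0, 0.016], [0, 0, 0]], [0.09, [0, 0, 0.022], [0, 0, 0]], [0.09, [0, 0, 0.022], [0, 0, 0]]])

```text
time: 16.42
position: [0.4854, -0.0056, 0.0365]
eef_rot: [0.973, 0.134, 0.188, -0.027]
contact_force: [-0.4, -0.8, 0.4]
finger_gap: 0.0899
```

```bash
python3 st.py
```

```text
16.42 mount x,y,z -0.0188 0.0013 0.0365 pitch 22.7 F along,lat,z -0.59 -0.69 0.4 M [ 0.02  0.18 -0.01] gap 0.0899
```

send_rows(moves=[[0.09, [0.001, 0.001, 0.003], [0, 0, 0]], [0.09, [0.002, 0.001, 0.007], [0, 0, 0]], [0.06, [0.002, 0.001, 0.007], [0, 0, 0]], [0.056, [0.002, 0.001, 0.007], [0, 0, 0]], [0.056, [0.002, 0.001, 0.007], [0, 0, 0]]], squeeze=10)

```text
time: 16.83
position: [0.4909, -0.0059, 0.033]
eef_rot: [0.972, 0.134, 0.19, -0.026]
contact_force: [0.2, -0.2, 0.3]
finger_gap: 0.0734
```

send_rows(moves=[[0.04, [0, 0, 0], [0, 0, 0]], [0.04, [0, 0, 0], [0, 0, 0]], [0.04, [0, 0, 0], [0, 0, 0]], [0.04, [0, 0, 0], [0, 0, 0]]], squeeze=25)

```text
time: 17.17
position: [0.4907, -0.0057, 0.0328]
eef_rot: [0.972, 0.134, 0.19, -0.026]
contact_force: [-0.4, 0.8, 0.3]
finger_gap: 0.0499
```

```bash
python3 st.py
```

```text
17.17 mount x,y,z -0.0138 -0.0003 0.0328 pitch 22.8 F along,lat,z -0.14 0.85 0.33 M [0.04 0.21 0.07] gap 0.0499
```

send_rows(moves=[[0.04, [0, 0, 0], [0, 0, 0]], [0.04, [0.001, 0, -0.0025], [0, 0, 0]], [0.04, [0.002, 0, -0.005], [0, 0, 0]], [0.04, [0.003, 0, -0.0075], [0, 0, 0]], [0.04, [0.004, 0, -0.01], [0, 0, 0]]], squeeze=40)

```text
time: 17.58
position: [0.4901, -0.0057, 0.043]
eef_rot: [0.972, 0.134, 0.189, -0.026]
contact_force: [0.3, 0.2, -3.3]
finger_gap: 0.0498
```

```bash
python3 st.py
```

```text
17.58 mount x,y,z -0.0143 -0.0001 0.043 pitch 22.8 F along,lat,z 0.35 0.09 -3.34 M [-0.1   0.36  0.02] gap 0.0498
```

send_rows(moves=[[0.04, [0.002, 0, -0.005], [0, 0, 0]], [0.04, [0.004, 0, -0.01], [0, 0, 0]], [0.04, [0.008, 0, -0.018], [0, 0, 0]], [0.04, [0.014, 0, -0.032], [0, 0, 0]], [0.04, [0.02, 0, -0.046], [0, 0, 0]]])

```text
time: 18.0
position: [0.4916, -0.0054, 0.0943]
eef_rot: [0.972, 0.134, 0.189, -0.026]
contact_force: [-0.2, 0.1, -2.4]
finger_gap: 0.0499
```

send_rows(moves=[[0.04, [0.006, 0, -0.014], [0, 0, 0]], [0.04, [0.012, 0, -0.028], [0, 0, 0]], [0.04, [0.02, 0, -0.046], [0, 0, 0]], [0.04, [0.02, 0, -0.046], [0, 0, 0]]])

```text
time: 18.33
position: [0.4963, -0.0058, 0.15]
eef_rot: [0.971, 0.135, 0.194, -0.024]
contact_force: [0.1, -0.5, -2.1]
finger_gap: 0.049
```

```bash
python3 st.py; python3 - <<'E'
from h import *
b=save('scene','s9');a=save('wrist','w9')
f=lambda im,y0,y1,x0,x1,k:cv2.convertScaleAbs(cv2.resize(np.ascontiguousarray(im[y0:y1,x0:x1,::-1]),None,fx=k,fy=k,interpolation=cv2.INTER_CUBIC),alpha=1.8)
A=f(a,100,400,170,470,1.3);B=f(b,80,230,240,380,2.8)
o=np.zeros((420,800,3),np.uint8);o[:390,:390]=A;o[:420,400:792]=B
cv2.imwrite('pics/c9.png',o)
E
```

```text
18.33 mount x,y,z -0.0084 -0.0018 0.15 pitch 23.4 F along,lat,z -0.06 -0.51 -2.07 M [-0.11  0.3  -0.04] gap 0.049
```

View pics/c9.png

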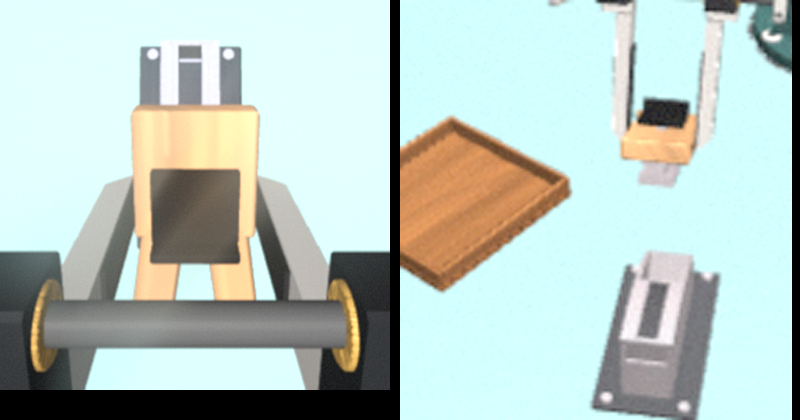

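The pin is held level with the tool and carries about 2.1 N, and the mount is empty. Next I level the pin and move to the tray.

send_rows(moves=[[0.04, [0, 0, 0], [0, -0.09, 0]], [0.04, [0, 0, 0], [0, -0.18, 0]], [0.04, [0, 0, 0], [0, -0.27, 0]], [0.04, [0, 0, 0], [0, -0.35, 0]], [0.04, [0, 0, 0], [0, -0.405, 0]]])

```text
time: 18.85
position: [0.4934, -0.0046, 0.1422]
eef_rot: [0.99, 0.137, -0.012, 0.001]
contact_force: [0.4, 0.4, -3.0]
finger_gap: 0.0496
```

```bash
python3 st.py; python3 - <<'E'
from h import *
r,t,s=tool();print(goal([.446,-.246,.13],r),s['qpos'])
E
```

```text
18.85 mount x,y,z -0.0109 0.0 0.1422 pitch -1.5 F along,lat,z 0.5 0.25 -2.95 M [-0.02 -0.02 -0.01] gap 0.0496
(array([-0.11092655,  0.21939704,  0.01477056]), array([0., 0., 0.])) [-0.11755588 -0.00878101  1.54245471 -0.00881454  1.63107126  1.17727223]
```

send_rows(moves=[[0.04, [-0.008, 0.015, 0], [0, 0, 0]], [0.04, [-0.02, 0.04, 0], [0, 0, 0]], [0.04, [-0.033, 0.066, 0], [0, 0, 0]], [0.04, [-0.046, 0.092, 0], [0, 0, 0]], [0.04, [-0.06, 0.12, 0], [0, 0, 0]]])

```text
time: 19.27
position: [0.4671, -0.1372, 0.143]
eef_rot: [0.99, 0.138, -0.011, 0.0]
contact_force: [0.8, 0.2, -2.1]
finger_gap: 0.0498
```

send_rows(moves=[[0.04, [-0.013, 0.026, 0], [0, 0, 0]], [0.04, [-0.026, 0.052, 0], [0, 0, 0]], [0.04, [-0.04, 0.08, 0], [0, 0, 0]], [0.04, [-0.05, 0.1, 0], [0, 0, 0]], [0.04, [-0.05, 0.1, 0], [0, 0, 0]]])

```text
time: 19.68
position: [0.4453, -0.2504, 0.1439]
eef_rot: [0.991, 0.134, -0.011, 0.002]
contact_force: [0.0, 0.3, -3.1]
finger_gap: 0.0495
```

send_rows(moves=[[0.04, [0, 0, 0.012], [0, 0, 0]], [0.04, [0, 0, 0.026], [0, 0, 0]], [0.04, [0, 0, 0.04], [0, 0, 0]], [0.04, [0, 0, 0.05], [0, 0, 0]], [0.04, [0, 0, 0.055], [0, 0, 0]]])

```text
time: 20.1
position: [0.4446, -0.2449, 0.0876]
eef_rot: [0.99, 0.138, -0.012, -0.001]
contact_force: [0.6, 0.7, -2.7]
finger_gap: 0.0498
```

```bash
python3 st.py; python3 - <<'E'
from h import *
r,t,s=tool();print(t,s['qpos'],goal([.446,-.246,.08],r)[0])
b=save('scene','s10');c=save('top','t10');a=save('wrist','w10')
f=lambda im,y0,y1,x0,x1,k:cv2.convertScaleAbs(cv2.resize(np.ascontiguousarray(im[y0:y1,x0:x1,::-1]),None,fx=k,fy=k,interpolation=cv2.INTER_CUBIC),alpha=1.8)
A=f(a,0,400,120,520,1.0);B=f(b,80,230,170,330,2.5)
o=np.zeros((400,800,3),np.uint8);o[:,:400]=A;o[:375,400:800]=B
cv2.imwrite('pics/c10.png',o)
E
```

```text
20.1 mount x,y,z -0.1227 -0.2181 0.0876 pitch -1.4 F along,lat,z 0.75 0.55 -2.71 M [ 0.04 -0.   -0.01] gap 0.0498
[ 0.44462926 -0.24485005  0.08760408] [-0.60397473  0.04552031  1.59687695 -0.0149099   1.51702043  0.69154737] [0.00117841 0.00151243 0.0075728 ]
```

View pics/c10.png

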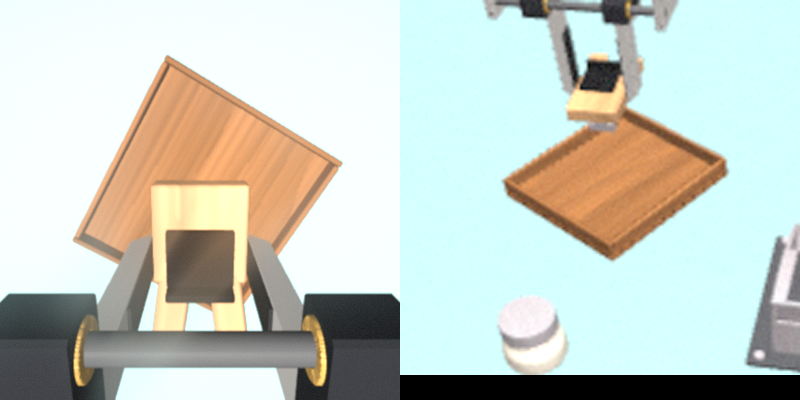

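The pin hangs level over the tray. In the wrist view three tray corners are at (168,57), (340,163) and (75,240). I'll check the tray centre from these.

```bash
python3 - <<'E'
from h import *
r,t,s=tool();w=np.r_[t,s['eef_rot']]
P=[wray(w,(120+x,y),.022) for x,y in((168,57),(340,163),(75,240))]
print(np.array(P).round(3),((P[1]+P[2])/2).round(3),np.linalg.norm(P[0]-P[1]),np.linalg.norm(P[0]-P[2]))
E
```

```text
[[ 0.546 -0.195  0.022]
 [ 0.508 -0.346  0.022]
 [ 0.385 -0.155  0.022]] [ 0.447 -0.25   0.022] 0.15549309904191444 0.16634739676531377
```

send_rows(moves=[[0.04, [0, 0, 0.008], [0, 0, 0]], [0.04, [0, 0, 0.016], [0, 0, 0]], [0.04, [0, 0, 0.024], [0, 0, 0]], [0.04, [0, 0, 0.028], [0, 0, 0]], [0.04, [0, 0, 0.028], [0, 0, 0]]])

```text
time: 20.67
position: [0.4443, -0.2465, 0.0612]
eef_rot: [0.991, 0.137, -0.011, 0.0]
contact_force: [-0.2, -0.2, -3.0]
finger_gap: 0.0494
```

send_rows(moves=[[0.04, [0, 0, 0.005], [0, 0, 0]], [0.04, [0, 0, 0.01], [0, 0, 0]], [0.04, [0, 0, 0.015], [0, 0, 0]], [0.04, [0, 0, 0.02], [0, 0, 0]], [0.04, [0, 0, 0.023], [0, 0, 0]]])

```text
time: 21.08
position: [0.4445, -0.2471, 0.0391]
eef_rot: [0.991, 0.137, -0.01, 0.001]
contact_force: [-0.5, -0.4, -2.9]
finger_gap: 0.0494
```

send_rows(moves=[[0.04, [0, 0, 0.002], [0, 0, 0]], [0.04, [0, 0, 0.004], [0, 0, 0]], [0.04, [0, 0, 0.006], [0, 0, 0]], [0.04, [0, 0, 0.007], [0, 0, 0]]])

```text
time: 21.42
position: [0.4448, -0.2473, 0.0328]
eef_rot: [0.991, 0.137, -0.01, 0.001]
contact_force: [-0.2, -0.4, -2.7]
finger_gap: 0.0493
```

send_rows(moves=[[0.04, [0, 0, 0.0015], [0, 0, 0]], [0.04, [0, 0, 0.003], [0, 0, 0]], [0.04, [0, 0, 0.004], [0, 0, 0]], [0.04, [0, 0, 0.005], [0, 0, 0]]])

```text
time: 21.75
position: [0.4447, -0.2474, 0.0279]
eef_rot: [0.991, 0.137, -0.01, 0.001]
contact_force: [-0.0, -0.2, -3.3]
finger_gap: 0.0495
```

send_rows(moves=[[0.04, [0, 0, 0.0015], [0, 0, 0]], [0.04, [0, 0, 0.003], [0, 0, 0]], [0.04, [0, 0, 0.004], [0, 0, 0]], [0.04, [0, 0, 0.005], [0, 0, 0]]])

```text
time: 22.08
position: [0.4445, -0.2474, 0.0228]
eef_rot: [0.991, 0.137, -0.01, 0.001]
contact_force: [-0.2, -0.2, -2.5]
finger_gap: 0.0495
```

send_rows(moves=[[0.04, [0, 0, 0.0015], [0, 0, 0]], [0.04, [0, 0, 0.003], [0, 0, 0]], [0.04, [0, 0, 0.004], [0, 0, 0]], [0.04, [0, 0, 0.005], [0, 0, 0]]])

```text
time: 22.42
position: [0.4444, -0.2474, 0.0178]
eef_rot: [0.991, 0.137, -0.01, 0.001]
contact_force: [-0.8, 0.4, -2.7]
finger_gap: 0.0496
```

send_rows(moves=[[0.04, [0, 0, 0.001], [0, 0, 0]], [0.04, [0, 0, 0.002], [0, 0, 0]], [0.04, [0, 0, 0.003], [0, 0, 0]], [0.04, [0, 0, 0.003], [0, 0, 0]]])

```text
time: 22.75
position: [0.4443, -0.2473, 0.0147]
eef_rot: [0.991, 0.137, -0.01, 0.001]
contact_force: [-0.4, -0.0, -3.7]
finger_gap: 0.0496
```

send_rows(moves=[[0.04, [0, 0, 0.001], [0, 0, 0]], [0.04, [0, 0, 0.002], [0, 0, 0]], [0.04, [0, 0, 0.003], [0, 0, 0]], [0.04, [0, 0, 0.003], [0, 0, 0]]])

```text
time: 23.08
position: [0.4442, -0.2473, 0.0117]
eef_rot: [0.991, 0.137, -0.01, 0.001]
contact_force: [0.4, -0.1, -2.1]
finger_gap: 0.0494
```

send_rows(moves=[[0.04, [0, 0, 0.001], [0, 0, 0]], [0.04, [0, 0, 0.002], [0, 0, 0]], [0.04, [0, 0, 0.002], [0, 0, 0]]])

```text
time: 23.33
position: [0.4442, -0.2474, 0.0097]
eef_rot: [0.991, 0.137, -0.01, 0.001]
contact_force: [0.8, -0.8, -3.2]
finger_gap: 0.0493
```

send_rows(moves=[[0.04, [0, 0, 0.001], [0, 0, 0]], [0.04, [0, 0, 0.002], [0, 0, 0]], [0.04, [0, 0, 0.002], [0, 0, 0]]])

```text
time: 23.58
position: [0.4441, -0.2474, 0.0077]
eef_rot: [0.991, 0.137, -0.01, 0.001]
contact_force: [0.1, -0.6, -3.0]
finger_gap: 0.0494
```

send_rows(moves=[[0.04, [0, 0, 0.001], [0, 0, 0]], [0.04, [0, 0, 0.002], [0, 0, 0]], [0.04, [0, 0, 0.002], [0, 0, 0]]])

```text
time: 23.83
position: [0.4441, -0.2474, 0.0057]
eef_rot: [0.991, 0.137, -0.01, 0.001]
contact_force: [-0.7, 0.2, -3.2]
finger_gap: 0.0496
```

send_rows(moves=[[0.04, [0, 0, 0.001], [0, 0, 0]], [0.04, [0, 0, 0.002], [0, 0, 0]], [0.04, [0, 0, 0.002], [0, 0, 0]]])

```text
time: 24.08
position: [0.4443, -0.2476, 0.0041]
eef_rot: [0.991, 0.137, -0.01, 0.001]
contact_force: [-0.7, -0.1, -1.4]
finger_gap: 0.0495
```

send_rows(moves=[[0.04, [0, 0, 0.0007], [0, 0, 0]], [0.04, [0, 0, 0.0014], [0, 0, 0]], [0.04, [0, 0, 0.0014], [0, 0, 0]]])

```text
time: 24.33
position: [0.4442, -0.2476, 0.0039]
eef_rot: [0.991, 0.137, -0.01, 0.002]
contact_force: [-3.3, 1.4, 4.6]
finger_gap: 0.0491
```

```bash
python3 st.py
```

```text
24.33 mount x,y,z -0.1239 -0.2206 0.0039 pitch -1.2 F along,lat,z -2.79 2.2 4.56 M [0.31 0.53 0.03] gap 0.0491
```

The foot rests on the tray floor with a few newtons. Releasing.

send_rows(moves=[[0.052, [0, 0, -0.0005], [0, 0, 0]], [0.056, [0, 0, -0.0008], [0, 0, 0]], [0.065, [0, 0, -0.0008], [0, 0, 0]], [0.08, [0, 0, -0.0008], [0, 0, 0]], [0.085, [0, 0, -0.0008], [0, 0, 0]]])

```text
time: 24.75
position: [0.4443, -0.2475, 0.0033]
eef_rot: [0.991, 0.137, -0.01, 0.001]
contact_force: [0.0, 0.3, 1.4]
finger_gap: 0.0727
```

send_rows(moves=[[0.085, [0, 0, 0], [0, 0, 0]], [0.085, [0, 0, 0], [0, 0, 0]], [0.085, [0, 0, -0.005], [0, 0, 0]], [0.085, [0, 0, -0.015], [0, 0, 0]], [0.085, [0, 0, -0.03], [0, 0, 0]]])

```text
time: 25.17
position: [0.4439, -0.2467, 0.033]
eef_rot: [0.991, 0.137, -0.011, 0.0]
contact_force: [-1.4, -0.2, 0.3]
finger_gap: 0.0848
```

send_rows(moves=[[0.085, [0, 0, -0.03], [0, 0, 0]], [0.085, [0, 0, -0.06], [0, 0, 0]], [0.085, [0, 0, -0.09], [0, 0, 0]], [0.085, [0, 0, -0.1], [0, 0, 0]], [0.085, [0, 0, -0.1], [0, 0, 0]]])

```text
time: 25.58
position: [0.4489, -0.2482, 0.1378]
eef_rot: [0.991, 0.137, -0.007, 0.004]
contact_force: [0.6, -0.6, 0.0]
finger_gap: 0.0849
```

```bash
python3 st.py; python3 - <<'E'
from h import *
r,t,s=tool();w=np.r_[t,s['eef_rot']]
a=bot.grab_frame('wrist');save('scene','s11');save('top','t11');cv2.imwrite('pics/w11.png',a[:,:,::-1])
# pad = black blob; wood = bright light tan blob, in the wrist view
h=cv2.cvtColor(a,cv2.COLOR_RGB2HSV);g=a.max(2)
print('centre px',a[200,320],[tuple(a[y,320]) for y in range(120,330,15)])
m=((g<70)).astype(np.uint8);n,l,st_,c=cv2.connectedComponentsWithStats(m)
for i in range(1,n):
    if st_[i,4]>150:print('dark',st_[i],c[i].round(1),(wray(w,c[i],.052)-[.447,-.248,0]).round(3))
E
```

```text
25.58 mount x,y,z -0.1195 -0.2225 0.1378 pitch -0.9 F along,lat,z 0.38 -0.7 0.0 M [ 0.02 -0.02 -0.02] gap 0.0849
centre px [60 47 38] [(np.uint8(113), np.uint8(82), np.uint8(58)), (np.uint8(108), np.uint8(77), np.uint8(53)), (np.uint8(110), np.uint8(78), np.uint8(53)), (np.uint8(167), np.uint8(134), np.uint8(99)), (np.uint8(131), np.uint8(104), np.uint8(76)), (np.uint8(60), np.uint8(47), np.uint8(37)), (np.uint8(52), np.uint8(41), np.uint8(32)), (np.uint8(120), np.uint8(84), np.uint8(56)), (np.uint8(127), np.uint8(91), np.uint8(62)), (np.uint8(118), np.uint8(89), np.uint8(64)), (np.uint8(112), np.uint8(89), np.uint8(70)), (np.uint8(121), np.uint8(135), np.uint8(130)), (np.uint8(123), np.uint8(147), np.uint8(144)), (np.uint8(124), np.uint8(149), np.uint8(146))]
dark [   0    0   55   99 2826] [21.4 52.9] [0.052 0.251 0.052]
dark [  30    0   99  128 6366] [78.6 45.4] [0.069 0.209 0.052]
dark [ 299  182   37   39 1420] [317.1 200.7] [-0.001 -0.001  0.052]
dark [    0   237   274   163 19403] [100.  342.3] [-0.2    0.166  0.052]
dark [  301   239   339   161 18419] [522.2 342.9] [-0.089 -0.238  0.052]
```

send_rows(moves=[[0.085, [0, 0, -0.02], [0, 0, 0]], [0.085, [0, 0, -0.02], [0, 0, 0]], [0.085, [0, 0, -0.02], [0, 0, 0]], [0.085, [0, 0, -0.02], [0, 0, 0]], [0.085, [0, 0, -0.02], [0, 0, 0]]])

```text
time: 26.15
position: [0.4464, -0.2462, 0.1515]
eef_rot: [0.991, 0.137, -0.011, 0.0]
contact_force: [0.4, -0.0, 0.1]
finger_gap: 0.0848
```

```bash
python3 - <<'E'
from h import *
r,t,s=tool();w=np.r_[t,s['eef_rot']];print(s['contact_force'])
a=bot.grab_frame('wrist');s12=bot.grab_frame('scene')
m=(a.max(2)<70).astype(np.uint8);n,l,S,c=cv2.connectedComponentsWithStats(m)
for i in range(1,n):
    if 500<S[i,4]<2500:print(S[i],cv2.minAreaRect(np.argwhere(l==i)[:,::-1].astype(np.float32)))
# wood (light tan) outline widths
g=a[:,:,0].astype(int)
wood=((g>140)&(a[:,:,0].astype(int)-a[:,:,2]>40)).astype(np.uint8);n,l,S,c=cv2.connectedComponentsWithStats(wood)
for i in range(1,n):
    if S[i,4]>300:print('wood',S[i],c[i],cv2.minAreaRect(np.argwhere(l==i)[:,::-1].astype(np.float32)))
# others unmoved: compare the scene frames away from the arm
s0=cv2.imread('pics/scene0.png')[:,:,::-1].astype(int);d=np.abs(s12.astype(int)-s0).max(2)
for nme,(x0,x1,y0,y1) in dict(jar=(205,242,195,232),char=(415,495,180,248),block=(360,405,255,295)).items():print(nme,d[y0:y1,x0:x1].mean().round(1),d[y0:y1,x0:x1].max())
sc=bot.camera_info('scene')
print('expected pad px scene',proj('scene',[.447,-.248,.052]))
sm=(s12[100:200,200:320].max(2)<40).astype(np.uint8);n,l,S,c=cv2.connectedComponentsWithStats(sm)
for i in range(1,n):
    if S[i,4]>40:print('scene dark',S[i]+[200,100,0,0,0],c[i]+[200,100])
E
```

```text
[ 0.38873493 -0.01090934  0.09048382]
[ 303  175   36   38 1325] ((320.5, 193.5), (37.0, 35.0), 90.0)
wood [ 295  150   53   91 2501] [321.24190324 188.51539384] ((321.0, 195.0), (90.0, 52.0), 90.0)
jar 2.5 8
char 2.8 17
block 2.4 8
expected pad px scene [252.94548883 138.21854806]
scene dark [247 132  15  12 124] [254.37903226 137.5483871 ]
```

```bash
python3 -c "
from rig import bot
print(bot.hand_in())"
```

```text
the job is handed in; nothing more can be done
None
```

The pin is off its mount and standing on its foot in the tray. I handed the job in at about 26 s of robot time; the hand-in gave no verdict.

**What I did:**
- I pressed the pad to its stop with shut fingers and kept it down along the crowned slide, to about 24° of tilt. The force on the pad was about 6–13 N throughout.
- I took my fingers off at the open end, gripped the wood across its 50 mm width and lifted it out. I then levelled the pin and lowered it by feel, meeting the tray floor at about 8 N.

**Last checks:**
- **Position:** the pad appears within about 2 mm of the tray centre in the wrist image. In the scene image it is within about 1.5 px of where an upright pin should show it.
- **Rest of the bench:** the jar, charcoal block and bench block look unchanged from the first scene image.
- **Arm:** clear of everything, with near-zero force.

**What disagreed or was not confirmed:**
- **Finger heights:** the fingers touched things about 20 mm lower in reported TCP height than the pictures suggested. I went by contact for heights, and both the pad press and the tray landing fit that offset.
- **Wall and final look:** I never clearly felt the wall at the end of the slide. My picture allowance had run out, so the final upright check was by pixel measurement and not by eye.

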